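# Lock the levelling screw of the jebena stand

### The arm

A 6-joint arm with a two-finger parallel gripper is mounted at the origin on the work surface. World frame = base frame: x ahead of the robot, y to its left, z up, the work surface at z = 0. Lengths are in m, angles in rad, forces in N, time in s.
With the tool pointing down it reaches from about 0.4 to 0.925 m from the base axis. Payload 12.5 kg.
Tool frame: the origin (TCP) lies at the very end of the fingers, on their centre line; the grasp point (between the pads) lies 19 mm behind it (ctrl.grip_depth is the distance from the TCP to the grasp point, in m); z points along the fingers, x is the direction in which the jaws open and shut, and the axes are right-handed (so a half turn about z gives the same grasp; the last joint's range is limited). The gripper opens to 95 mm and grips with 3 to 60 N. Pads are 20 mm wide; open, the fingers measure 119 mm over their backs; the gripper's body (75 mm by 180 mm) begins 59 mm behind the grasp point.
Start: joints at [-1.383, 0.491, 1.559, -0, 1.092, -0.106], TCP at [0.181, -0.598, 0.215] pointing down, gripper open.
Joint ranges: [-3.1, 3.1], [-0.84, 2.19], [0.05, 2.79], [-1.13, 4.28], [0.06, 2.93], [-2.69, 2.69]. Speed limits (rad/s): [2.22, 2.22, 2.79, 3.14, 3.14, 3.14].

### API

Orientations are given as a unit quaternion [w, x, y, z].
In Python, from rig import ctrl gives the robot as it stands. The module is installed in compiled form; this text tells all that it offers.
- The arm moves only by the tool drive_tool, never from a script. Its argument "series" is one flat list of numbers, 7 for each row, row after row: the turn, a rotation vector about the tool's x, y, z in rad, then the shift along the tool's x, y, z in mm, then the finger opening in mm, from 0 to 95.1. In form: [ax, ay, az, x, y, z, grip, ax, ay, az, x, y, z, grip, ...]. A call has exactly 10 rows; each row is the pose to reach, as a shift and turn from the pose commanded when the call began, along the tool's axes at that moment; what a row does not reach only later rows make up. A row lasts 1/12 s, in which the tool goes at most 41.7 mm and 7.16 degrees, less where a joint would pass 70% of its speed; a pose out of reach is approached as far as the arm can. A call with a gripper value outside its range is refused whole. The fingers move at their own pace and stop on an object; "grip_force" is the grip in N (left out, the last holds). Time passes only in rows, so rows that repeat a pose let the fingers close, or fill a call up. It gives the time, the measured TCP pose, the force and the opening at its end, in the units of the state.
- ctrl.sense(): the state, without advancing time (a new reading comes with each control period).
- ctrl.get_image(name): name is "side" or "top"; returns (picture, depth): 480x640x3 uint8, red, green, blue; 480x640 float32, m along the optical axis (not along the pixel's ray), 0 where there is no reading.
- ctrl.calibration(name): a dict with "vfov" (degrees; the focal length in pixels is half the picture's height over the tangent of half this angle, whatever the lens; pixels are square), "cx", "cy" (the principal point, pixels), "view" (4x4, takes a point from world to camera coordinates). Camera axes: x right, y up, looking along -z (the intrinsics and any distortion apply to the point x, -y, -z); pixel columns grow to the right and rows downward; lengths in m; the calibration is good to about 2 mm. A picture is of the moment at which its call begins. calibration takes no time and is no camera call.
- ctrl.finish_job(): hands the job in, once; it reports no verdict.
The state is a dict: "time": time; "joints": joint angles; "joint_vel": joint speeds; "tau": joint torques, N m; "eef_pos": TCP position; "ee_rot": TCP orientation; "force": force on the tool from outside, world axes, zero at the start; "ft_torque": the same for the moment, N m; "gripper_width": opening from 0.0 (shut) to 1.0 (fully open).
Only numpy, scipy, OpenCV 4.12 (cv2) and the standard library are available. Lean on these libraries where they do the work, as an engineer would, in place of code of your own. Each camera call takes 0.05 s, during which the arm holds its last target.

### The job

The levelling screw of the jebena stand is already set; lock it there. Fit the orange holding key fully down over the screw's square head, with its side arm between the two steel posts, so that the screw cannot turn; then swing the red-handled lever of the jam nut clockwise (seen from above) until the nut is firmly tight, but do not overtighten it. Leave the key on the screw, and leave the other things on the bench where they are.

Things in the scene. Friction and masses are not known exactly. Their poses are not given: they have to be found in the camera images.
- bracket: blue steel bracket of the jebena stand, 110 (x) x 155 (y) x 30 mm, fixed to the bench; origin on the bench under the levelling screw's axis, the posts towards +y. A pale ceramic cradle, 132 mm across, 46 mm high, is fixed to it with its centre 150 mm along +x. The jam nut's lever sweeps over the -x and -y sides.
- screw_head (a point): brass square head of the levelling screw, 22 x 22 mm, 20 mm high, upright. The point is the centre of its top face, 66 mm above the bench, on the screw's axis; z is up, x and y are square to the head's sides. The key goes on with its own axes along these, so that its arm lies along this y axis, which points between the posts (within 0.06 rad of the middle).
- screw (a joint): angle of the levelling screw (rad, clockwise from above; 0 = y axis midway between the posts). Set near 0. It turns freely (0.05 N m), more easily than the nut runs on it: not held, it is dragged round by the nut. Held by the key it creeps clockwise up to 0.25 rad until the key's arm leans on a post, which is fine; beyond 0.35 rad either way the setting is lost.
- post_gap (a point): midpoint between the tops of two upright steel posts on the bracket (12 mm diameter, 36 mm between centres: a 24 mm gap; tops 77 mm above the bench), 85 mm from the screw's axis; y points away from the screw, x from post to post.
- key_fin (a point): loose orange holding key, 0.2 kg, upright on the bench: centre of its grip fin, 12 mm thick (x), 40 mm long (y), 26 to 60 mm above the key's underside (this point at 43). Below it a 40 x 40 x 26 mm block with a blind square socket in its underside, 24 mm wide, 18 mm deep. A side arm, 14 mm wide, 4 to 16 mm above the underside, runs along +y to 105 mm from the centre.
- key_mouth (a point): centre of the key's underside, in the mouth of the socket (axes as at the fin). With the key fully home it lies 18 mm below the top of the screw head and on the screw's axis.
- key_arm (a point): point on the key's side arm, 85 mm from the key's centre along its y axis, 10 mm above its underside.
- lever_knob (a point): red upright round handle at the end of the jam nut's lever, 14 mm diameter, 36 to 88 mm above the bench, 80 mm from the screw's axis; the point is on its axis, 70 mm up. The lever is a bar at 34 to 43 mm. It starts 0.7 to 1.2 rad short of tight; where tight comes varies and cannot be seen, it must be felt. Running free takes 1.5 N at the handle.
- washer (a joint): angle (rad, clockwise from above) by which the nut has carried round the lock washer under it, a steel disc with a yellow tab: 0 while the nut is loose. When tight comes, the push at the handle jumps to 8 N, then grows 0.5 N per 0.01 rad. Firmly tight is 0.05 to 0.16 rad (11 to 16 N at the handle); beyond 0.19 rad (18 N) is overtightened. It stays where left.
- steel_cup: stainless cup, 74 mm across, 85 mm high; origin under its centre. Leave alone.
- sini: small white handleless coffee cup, 62 mm across, 45 mm high; origin under its centre. Leave alone.
- basin: purple plastic basin, 220 mm across, 90 mm high; origin under its centre. Leave alone.
- spatula: green hard silicone spatula lying flat on the bench along its x axis. Leave alone.
- canister: clear plastic canister with a blue clip-on lid, 110 mm across, 121 mm high; origin under its centre. Leave alone.
- jebena: black clay coffee pot with handle and spout, 150 mm across, 220 mm high; origin under its centre. Leave alone.
Not all that is in view belongs to the job. Of the things shaped like the part that bears key_fin, the orange one is meant.

How it is judged:
On the way, in this order (a step that is already met when the one before it is completed fails the run):
1. the key is fully home on the screw head with its arm between the posts, the nut still loose (z of key_mouth in the frame of screw_head below -0.0155 m and horizontal distance between key_mouth and screw_head below 0.004 m and horizontal distance between key_arm and post_gap below 0.014 m and value of joint washer below 0.03 rad), for 0.2 s.
2. the nut is turned tight against the held screw (value of joint washer above 0.04 rad), for 0.1 s.
At the end, for the whole second after the job is handed in: the jam nut is tight (lock washer carried round 0.04 to 0.19 rad), the screw is within 0.35 rad of its setting, and the key is still fully home on the head (within 2.5 mm of full depth, 4 mm of the axis) with its arm between the posts (value of joint washer between 0.04 and 0.19 rad and value of joint screw between -0.35 and 0.35 rad and z of key_mouth in the frame of screw_head below -0.0155 m and horizontal distance between key_mouth and screw_head below 0.004 m and horizontal distance between key_arm and post_gap below 0.014 m); the robot touches nothing.
It fails at once if the levelling screw is turned out of its setting (more than 0.35 rad) (value of joint screw above 0.35 rad or value of joint screw below -0.35 rad).
It fails at once if the nut is overtightened (washer beyond 0.19 rad, more than about 18 N at the handle) (value of joint washer above 0.19 rad).
It fails at once if another thing on the bench is moved by more than 30 mm (distance of any of steel_cup, sini, basin, spatula, canister, jebena from where it was at the start of the episode above 0.03 m).
It also fails if it takes over 64 s, if anything falls off the work surface, if the arm or the gripper's body presses on something with over 40 N, if the wrist force passes 120 N, or if a joint passes its speed limit or range.

## Working session

There is one attempt and no reset: what is moved stays moved. The work goes in short steps, Python scripts to look and compute and a tool call to move; the robot and the scene stay as the last step left them, time stands still between calls to the robot, and variables do not carry over. Pictures are saved under pics/ and viewed, and the job is handed in when it is done.

Besides the shell and the picture viewer there is one more tool, called after ">>>" by a JSON object that holds its "name" and its "arguments". drive_tool: Moves the arm, as the interface text tells. Its arguments: {"type":"object","properties":{"series":{"type":"array"},"grip_force":{"type":"number"}},"required":["series"]}

```bash
ls; mkdir -p pics; python3 - <<'E'
from rig import ctrl
import cv2, numpy as np
print(ctrl.sense())
for n in ("side","top"):
    im,d=ctrl.get_image(n); cv2.imwrite(f"pics/{n}0.png",im[:,:,::-1]); np.savez(f"{n}0.npz",im=im,d=d)
    print(n,ctrl.calibration(n),(d==0).mean())
E
```

```text
pics
{'time': 0.0, 'joints': array([-1.38259435e+00,  4.91582503e-01,  1.55943509e+00,  1.58355339e-06,
        1.09170372e+00, -1.05597683e-01]), 'joint_vel': array([2.31542346e-04, 1.07117123e-03, 1.39999390e-03, 9.10969241e-05,
       1.53021677e-03, 1.06167023e-03]), 'tau': array([ 3.31413859e-03, -6.12633419e+01, -2.58174831e+01,  6.93376316e-02,
        4.83759586e-02, -1.19252545e-04]), 'eef_pos': array([ 0.1809733 , -0.59797732,  0.21405244]), 'ee_rot': array([-3.82742646e-04,  8.02991297e-01, -5.95990486e-01, -4.14703392e-04]), 'force': array([ 0.46996528, -0.56858495, -0.04206204]), 'ft_torque': array([-0.00154613, -0.03111315, -0.03147101]), 'gripper_width': 0.9972197818185609}
side {'vfov': 48.204777645836344, 'cx': 317.0085554384401, 'cy': 245.9902394142279, 'view': array([[-0.97159233, -0.23621162,  0.0145746 ,  0.54439431],
       [ 0.19131629, -0.74769231,  0.63588859, -0.15027789],
       [-0.13930696,  0.62061283,  0.77164324, -1.30432953],
       [ 0.        ,  0.        ,  0.        ,  1.        ]])} 0.004055989583333333
top {'vfov': 45.60755203143256, 'cx': 317.9916719260521, 'cy': 234.54982474402883, 'view': array([[-0.00921621, -0.99990459, -0.01028932, -0.0060279 ],
       [ 0.98249637, -0.01096932,  0.18595851, -0.54694221],
       [-0.18605363, -0.00839539,  0.98250372, -1.5844424 ],
       [ 0.        ,  0.        ,  0.        ,  1.        ]])} 0.0037825520833333335
```

View pics/side0.png

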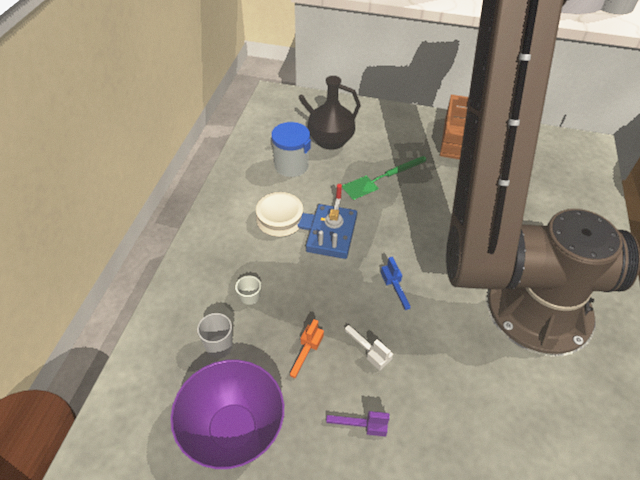

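View pics/top0.png

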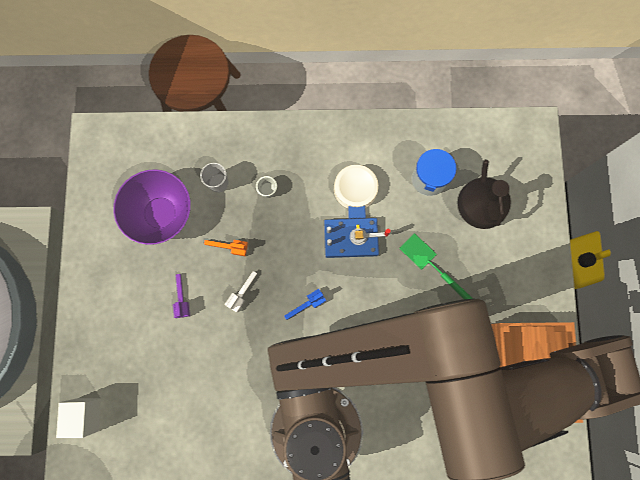

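Keys in the top view: orange (228,246), white (242,290), purple (181,297) and blue (307,303). The orange one is meant. The bracket is at (352,237), with the red knob at (388,233). I'll enlarge these next.

```bash
cat > h.py <<'E'
import numpy as np, cv2
from rig import ctrl
def cal(n):
    c=ctrl.calibration(n); f=240/np.tan(np.radians(c['vfov'])/2); return f,c['cx'],c['cy'],np.array(c['view'])
def proj(n,P):
    f,cx,cy,V=cal(n); p=(V[:3,:3]@np.atleast_2d(P).T).T+V[:3,3]
    return np.c_[cx+f*p[:,0]/-p[:,2], cy-f*p[:,1]/-p[:,2]]
def ray(n,uv,z):
    f,cx,cy,V=cal(n); uv=np.atleast_2d(uv).astype(float)
    d=np.c_[(uv[:,0]-cx)/f,-(uv[:,1]-cy)/f,-np.ones(len(uv))]@V[:3,:3]
    o=-V[:3,:3].T@V[:3,3]; return o+d*((z-o[2])/d[:,2])[:,None]
def cloud(n,d):
    f,cx,cy,V=cal(n); v,u=np.mgrid[:480,:640]
    p=np.stack([(u-cx)/f*d,-(v-cy)/f*d,-d],-1)-V[:3,3]
    return p@V[:3,:3]
def tri(uvs,uvt):
    A=[];b=[]
    for n,uv in(("side",uvs),("top",uvt)):
        p0=ray(n,uv,0)[0];p1=ray(n,uv,.1)[0];d=(p1-p0)/np.linalg.norm(p1-p0)
        M=np.eye(3)-np.outer(d,d);A.append(M);b.append(M@p0)
    x=np.linalg.solve(sum(A),sum(b)); return x,[np.linalg.norm(M@x-q) for M,q in zip(A,b)]
E
python3 - <<'E'
from h import *
for n,(x,y,w,h) in {"side":(285,175,90,90),"top":(310,200,100,75)}.items():
    im=np.load(n+"0.npz")['im']
    cv2.imwrite(f"pics/{n}_br.png",cv2.resize(im[y:y+h,x:x+w,::-1],None,fx=6,fy=6,interpolation=cv2.INTER_CUBIC))
im=np.load("side0.npz")['im'];a=im[310:385,280:340];b=np.load("top0.npz")['im'][225:270,195:265]
a=cv2.resize(a,None,fx=6,fy=6,interpolation=cv2.INTER_CUBIC);b=cv2.resize(b,None,fx=6,fy=6,interpolation=cv2.INTER_CUBIC)
o=np.zeros((450,790,3),np.uint8);o[:,:360]=a;o[:270,365:785]=b
cv2.imwrite("pics/key.png",o[:,:,::-1])
for n in("side","top"):
    d=np.load(n+"0.npz")['d'];C=cloud(n,d)
    for u,v in [(400,380),(250,330),(300,400)] if n=="side" else [(280,200),(270,350),(220,350)]: print(n,C[v,u])
E
```

```text
side [0.30674928 0.27180923 0.0010446 ]
side [ 0.66545141  0.23094623 -0.00132969]
side [0.50772922 0.36993924 0.00216742]
top [0.66263458 0.1014561  0.00175805]
top [0.22593688 0.10684367 0.23548974]
top [0.22450819 0.27117564 0.00171694]
```

View pics/side_br.png

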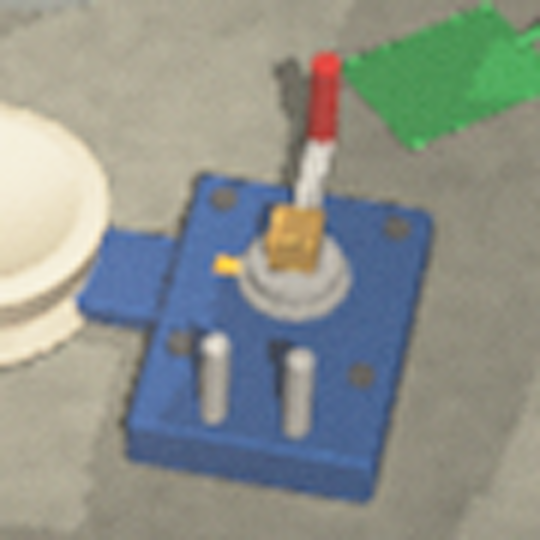

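View pics/top_br.png

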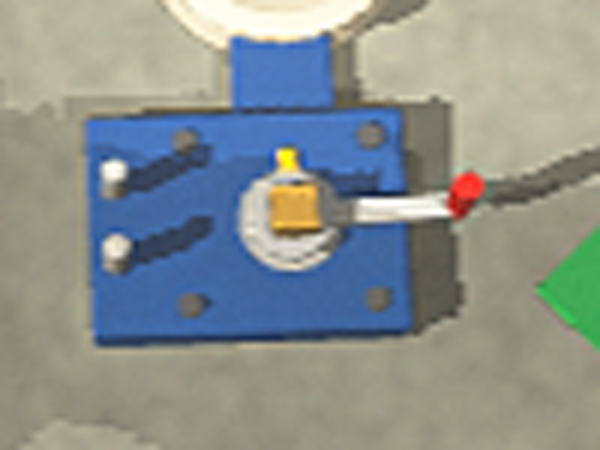

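View pics/key.png

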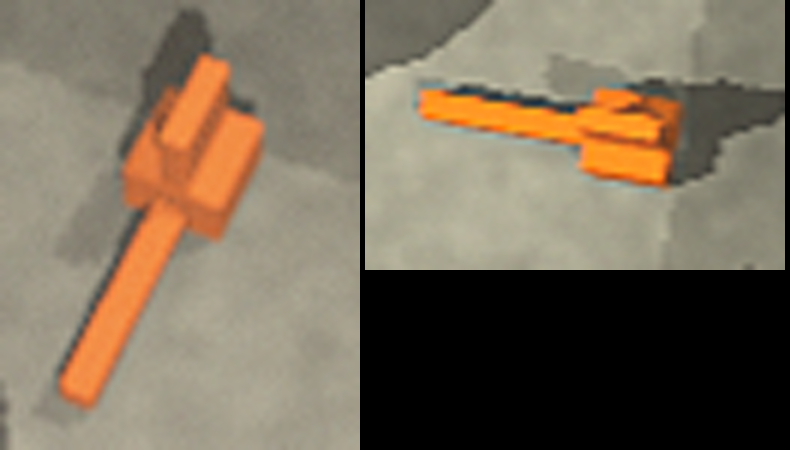

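```bash
python3 - <<'E'
from h import *
for n in("side","top"):
    f,cx,cy,V=cal(n); print(n,"cam",-V[:3,:3].T@V[:3,3])
    z=np.load(n+"0.npz");im=z['im'];C=cloud(n,z['d']);hsv=cv2.cvtColor(im,cv2.COLOR_RGB2HSV)
    v,u=np.mgrid[:480,:640]
    def box(x0,y0,x1,y1): return (u>=x0)&(u<x1)&(v>=y0)&(v<y1)
    br=box(285,175,375,265) if n=="side" else box(310,200,410,275)
    kb=box(280,310,340,385) if n=="side" else box(195,225,265,270)
    H,S,Va=[hsv[:,:,i].astype(int) for i in range(3)]
    def rep(name,m,zz):
        P=C[m];print(n,name,m.sum(),"z",np.percentile(P[:,2],[5,50,95]).round(4),end=' ')
        t=m&(abs(C[:,:,2]-zz)<.006)
        R=ray(n,np.c_[u[t],v[t]],zz);print("top n",t.sum(),"ctr",R.mean(0).round(4),"px",u[t].mean().round(1),v[t].mean().round(1),"ext",(R.max(0)-R.min(0)).round(3), cv2.minAreaRect(R[:,:2].astype(np.float32)*1000) if len(R)>3 else '')
    rep("head",br&(abs(H-18)<5)&(S>110)&(Va>110),.066)
    rep("knob",br&((H<6)|(H>174))&(S>150),.088)
    rep("tab",br&(H>=22)&(H<32)&(S>150)&(Va>180),.035)
    k=kb&(H>5)&(H<18)&(S>170)
    rep("fin",k,.060); rep("block",k,.026); rep("arm",k,.016)
    rep("posts",br&(S<60)&(C[:,:,2]>.060)&(C[:,:,2]<.095),.077)
    t=br&(C[:,:,2]>.068)&(S<70); print(np.c_[u[t],v[t],(C[t]*1000).round()][:40].tolist())
E
```

```text
side cam [0.37597777 0.82571428 1.09410273]
side head 83 z [0.0337 0.063  0.0685] top n 47 ctr [ 0.545  -0.1221  0.066 ] px 334.1 212.7 ext [0.02  0.024 0.   ] ((545.4708251953125, -121.42654418945312), (19.580286026000977, 23.121822357177734), 3.9783823490142822)
side knob 55 z [0.0464 0.071  0.0892] top n 15 ctr [ 0.5504 -0.2021  0.088 ] px 338.9 185.5 ext [0.011 0.013 0.   ] ((550.2050170898438, -202.3336639404297), (10.729170799255371, 11.491806983947754), 14.530984878540039)
side tab 4 z [0.0303 0.0314 0.0334] top n 4 ctr [ 0.5754 -0.1222  0.035 ] px 322.5 218.5 ext [0.003 0.004 0.   ] ((575.4468994140625, -122.21478271484375), (2.6745195388793945, 3.666565418243408), 13.325297355651855)
side fin 584 z [0.0111 0.0224 0.0605] top n 90 ctr [0.5182 0.224  0.06  ] px 312.0 327.3 ext [0.017 0.041 0.   ] ((517.8369750976562, 223.38729858398438), (41.47520065307617, 13.174867630004883), 80.37303924560547)
side block 584 z [0.0111 0.0224 0.0605] top n 173 ctr [0.5154 0.2287 0.026 ] px 312.6 337.1 ext [0.044 0.121 0.   ] ((523.5125732421875, 263.55389404296875), (122.69125366210938, 41.5
[... 4282 characters left out ...]
0, 86.0], [327.0, 228.0, 560.0, -37.0, 80.0], [328.0, 228.0, 559.0, -40.0, 83.0], [329.0, 228.0, 560.0, -43.0, 80.0], [330.0, 228.0, 561.0, -46.0, 76.0], [327.0, 229.0, 558.0, -37.0, 76.0], [328.0, 229.0, 557.0, -40.0, 80.0], [329.0, 229.0, 558.0, -43.0, 74.0], [330.0, 229.0, 558.0, -46.0, 74.0], [327.0, 230.0, 555.0, -37.0, 75.0], [328.0, 230.0, 554.0, -40.0, 79.0], [329.0, 230.0, 556.0, -43.0, 70.0], [384.0, 232.0, 549.0, -199.0, 69.0], [398.0, 232.0, 243.0, -25.0, 1658.0], [393.0, 235.0, 243.0, -25.0, 1658.0], [328.0, 239.0, 529.0, -40.0, 77.0], [329.0, 239.0, 528.0, -43.0, 80.0], [320.0, 240.0, 243.0, -25.0, 1658.0], [327.0, 240.0, 526.0, -37.0, 79.0], [328.0, 240.0, 525.0, -40.0, 82.0]]
```

```bash
cat >> h.py <<'E'
def plan(target,theta,cur=None):
    """shift (mm, tool axes) and az (rad) from the sensed pose to target xyz with tool-x at angle theta (deg)"""
    from scipy.spatial.transform import Rotation as R
    s=ctrl.sense() if cur is None else cur
    q=s['ee_rot'];M=R.from_quat([q[1],q[2],q[3],q[0]])
    t=np.radians(theta);G=R.from_matrix(np.c_[[np.cos(t),np.sin(t),0],[np.sin(t),-np.cos(t),0],[0,0,-1]])
    print("t",round(s['time'],2),"pos",s['eef_pos'].round(4),"theta",np.degrees(np.arctan2(M.as_matrix()[1,0],M.as_matrix()[0,0])).round(2),"F",s['force'].round(2),"w",round(s['gripper_width']*95.1,1),"J",s['joints'].round(2))
    print("  rotvec",(M.inv()*G).as_rotvec().round(4),"shift mm",(M.inv().apply(np.array(target)-s['eef_pos'])*1000).round(1))
E
python3 - <<'E'
from h import *
for n in("side","top"):
    z=np.load(n+"0.npz");im=z['im'];C=cloud(n,z['d']);hsv=cv2.cvtColor(im,cv2.COLOR_RGB2HSV)
    v,u=np.mgrid[:480,:640]
    H,S,Va=[hsv[:,:,i].astype(int) for i in range(3)]
    kb=(u>280)&(u<340)&(v>310)&(v<385) if n=="side" else (u>195)&(u<265)&(v>225)&(v<270)
    k=kb&(H>5)&(H<18)&(S>170)
    # arm: ray to z=.016, points beyond y>.25
    R=ray(n,np.c_[u[k],v[k]],.016); R=R[R[:,1]>.255]
    print(n,"armrect",cv2.minAreaRect((R[:,:2]*1000).astype(np.float32)), "fit",cv2.fitLine((R[:,:2]*1000).astype(np.float32),cv2.DIST_L2,0,.01,.01).ravel())
    # bracket blue top plate
    br=(u>280)&(u<375)&(v>170)&(v<268) if n=="side" else (u>315)&(u<388)&(v>217)&(v<262)
    b=br&(H>100)&(H<120)&(S>120)&(abs(C[:,:,2]-.03)<.006)
    R=ray(n,np.c_[u[b],v[b]],.030); 
    if n=="side": R=R[R[:,0]<.60]
    print(n,"plate",cv2.minAreaRect((R[:,:2]*1000).astype(np.float32)))
    for s_ in(0,1):
        p=br&(S<70)&(abs(C[:,:,2]-.077)<.009)
        R=ray(n,np.c_[u[p],v[p]],.077);R=R[(R[:,0]>.545)==s_];R=R[abs(R[:,1]+.04)<.015]
        print("post",s_,len(R),R.mean(0))
plan([.45,-.2,.2],-10);plan([.5175,.222,.12],-10)
E
```

```text
side armrect ((531.1331176757812, 290.66278076171875), (73.89913177490234, 13.135395050048828), 80.14326477050781) fit [1.8129504e-01 9.8342878e-01 5.3104138e+02 2.9193515e+02]
side plate ((543.8466796875, -100.46759033203125), (105.52812194824219, 152.77371215820312), 1.433545470237732)
post 0 21 [ 0.52431431 -0.03762602  0.077     ]
post 1 21 [ 0.56081343 -0.03769712  0.077     ]
top armrect ((529.81494140625, 289.15301513671875), (67.6796646118164, 14.07010555267334), 79.83519744873047) fit [1.6804942e-01 9.8577857e-01 5.3012762e+02 2.8990503e+02]
top plate ((542.5370483398438, -106.76884460449219), (109.85269927978516, 151.65501403808594), 1.5269603729248047)
post 0 15 [ 0.52318686 -0.04111264  0.077     ]
post 1 14 [ 0.55904873 -0.04105444  0.077     ]
t 0.1 pos [ 0.181  -0.598   0.2142] theta -73.17 F [-0.27 -0.74 -0.3 ] w 95.3 J [-1.38  0.49  1.56  0.    1.09 -0.11]
  rotvec [-6.0000e-04  7.0000e-04 -1.1026e+00] shift mm [-303.1 -372.7   14.5]
t 0.1 pos [ 0.181  -0.598   0.2142] theta -73.17 F [-0.27 -0.74 -0.3 ] w 95.3 J [-1.38  0.49  1.56  0.    1.09 -0.11]
  rotvec [-6.0000e-04  7.0000e-04 -1.1026e+00] shift mm [-687.4 -559.5   94.8]
```

The top and side views agree on relative positions. Key fin is at about (0.517, 0.222), y-axis at 80°. Head is at about (0.5445, -0.124), post gap at (0.542, -0.039), bracket yaw about +1.5°. Moving out over the orange key.

>>> {"name": "drive_tool", "arguments": {"series": [0,0,-0.12,-30,-37,0,60,0,0,-0.24,-60,-74,0,60,0,0,-0.36,-90,-111,0,60,0,0,-0.48,-120,-148,0,60,0,0,-0.6,-150,-185,0,60,0,0,-0.72,-180,-222,0,60,0,0,-0.84,-210,-259,0,60,0,0,-0.96,-240,-296,0,60,0,0,-1.08,-270,-333,0,60,0,0,-1.103,-303,-373,0,60], "grip_force": 20}}

```text
time: 0.93
eef_pos: [0.4153, -0.2513, 0.2146]
ee_rot: [-0.0, 0.997, -0.083, -0.0]
force: [0.3, -1.3, -0.6]
gripper_width: 0.633
```

```bash
python3 -c "
from h import *
plan([.5175,.222,.10],-10)"
```

```text
t 0.93 pos [ 0.4153 -0.2513  0.2146] theta -9.57 F [ 0.33 -1.32 -0.57] w 60.2 J [-0.68  0.29  1.89 -0.    0.96 -0.51]
  rotvec [0.     0.0001 0.0076] shift mm [  22.1 -483.7  114.6]
```

>>> {"name": "drive_tool", "arguments": {"series": [0,0,0,2,-40,0,60,0,0,0,4,-80,0,60,0,0,0,6,-120,0,60,0,0,0,8,-160,0,60,0,0,0,10,-200,0,60,0,0,0,12,-240,10,60,0,0,0,14,-280,20,60,0,0,0,16,-320,30,60,0,0,0,18,-358,40,60,0,0,0,20,-396,50,60]}}

```text
time: 1.77
eef_pos: [0.5028, 0.1354, 0.164]
ee_rot: [0.0, 0.996, -0.087, -0.0]
force: [0.7, -0.3, 0.7]
gripper_width: 0.631
```

```bash
python3 -c "
from h import *
plan([.5175,.222,.10],-10)"
```

```text
t 1.77 pos [0.5028 0.1354 0.164 ] theta -9.95 F [ 0.74 -0.32  0.73] w 60.0 J [ 0.14  0.41  1.87 -0.    0.86  0.31]
  rotvec [0.0002 0.0002 0.0009] shift mm [ -0.5 -87.8  64. ]
```

>>> {"name": "drive_tool", "arguments": {"series": [0,0,0,0,-35,10,50,0,0,0,0,-70,20,50,0,0,0,0,-88,50,50,0,0,0,0,-88,80,50,0,0,0,0,-88,100,50,0,0,0,0,-88,115,50,0,0,0,0,-88,125,50,0,0,0,0,-88,132,50,0,0,0,0,-88,134,50,0,0,0,0,-88,134,50]}}

```text
time: 2.6
eef_pos: [0.5183, 0.2199, 0.0306]
ee_rot: [0.0, 0.996, -0.087, -0.0]
force: [0.5, 0.3, 0.3]
gripper_width: 0.525
```

```bash
python3 - <<'E'
from h import *
plan([.5175,.222,.03],-10)
o=[]
for n,(x,y,w,h) in {"side":(265,290,100,100),"top":(190,200,100,100)}.items():
    im,d=ctrl.get_image(n);o.append(cv2.resize(im[y:y+h,x:x+w,::-1],(400,400),interpolation=cv2.INTER_CUBIC))
cv2.imwrite("pics/pre.png",np.hstack(o))
E
```

```text
t 2.6 pos [0.5183 0.2199 0.0306] theta -9.98 F [0.47 0.33 0.3 ] w 49.9 J [ 0.28  0.65  1.87 -0.    0.62  0.46]
  rotvec [0.0001 0.     0.0003] shift mm [-1.1 -2.   0.6]
```

View pics/pre.png

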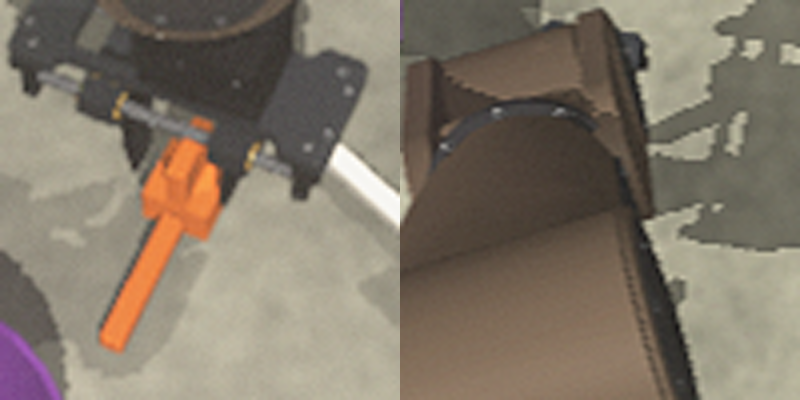

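Side view: the fingers straddle the fin (orange at about zoomed 190,165). The arm occludes the top view here. Closing.

>>> {"name": "drive_tool", "arguments": {"series": [0,0,0,0,-2,0,35,0,0,0,0,-2,0,20,0,0,0,0,-2,0,8,0,0,0,0,-2,0,8,0,0,0,0,-2,0,8,0,0,0,0,-2,0,8,0,0,0,0,-2,0,8,0,0,0,0,-2,0,8,0,0,0,0,-2,0,8,0,0,0,0,-2,0,8], "grip_force": 35}}

```text
time: 3.53
eef_pos: [0.5184, 0.2219, 0.0306]
ee_rot: [0.0, 0.996, -0.087, -0.0]
force: [-1.1, -0.5, 2.9]
gripper_width: 0.121
```

```bash
python3 - <<'E'
from h import *
plan([.5175,.222,.16],1.4)
E
```

```text
t 3.53 pos [0.5184 0.2219 0.0306] theta -9.97 F [-1.09 -0.48  2.86] w 11.6 J [ 0.29  0.65  1.87 -0.    0.62  0.46]
  rotvec [ 0.0002  0.0002 -0.1984] shift mm [-9.000e-01  1.000e-01 -1.294e+02]
```

>>> {"name": "drive_tool", "arguments": {"series": [0,0,0,0,0,-20,8,0,0,0,0,0,-55,8,0,0,-0.04,0,0,-95,8,0,0,-0.1,0,5,-125,8,0,0,-0.16,0,30,-130,8,0,0,-0.198,-5,65,-130,8,0,0,-0.198,-12,105,-130,8,0,0,-0.198,-19,145,-130,8,0,0,-0.198,-26,185,-130,8,0,0,-0.198,-33,225,-130,8]}}

```text
time: 4.37
eef_pos: [0.446, 0.0047, 0.1605]
ee_rot: [0.0, 1.0, 0.012, 0.0]
force: [1.1, -0.6, -2.5]
gripper_width: 0.124
```

```bash
python3 - <<'E'
from h import *
plan([.5445,-.1245,.12],1.4)
E
```

```text
t 4.37 pos [0.446  0.0047 0.1605] theta 1.41 F [ 1.07 -0.62 -2.48] w 11.8 J [-0.14  0.32  2.04 -0.    0.78 -0.16]
  rotvec [ 0.0002 -0.0001  0.0002] shift mm [ 95.3 131.5  40.6]
```

>>> {"name": "drive_tool", "arguments": {"series": [0,0,0,22,32,0,8,0,0,0,44,64,0,8,0,0,0,66,96,0,8,0,0,0,84,118,0,8,0,0,0,92,128,10,8,0,0,0,94,130,20,8,0,0,0,95,131,30,8,0,0,0,95,131,38,8,0,0,0,95,131,40,8,0,0,0,95,131,40,8]}}

```text
time: 5.2
eef_pos: [0.5444, -0.1216, 0.1199]
ee_rot: [-0.0, 1.0, 0.012, -0.001]
force: [-1.0, 0.1, -2.3]
gripper_width: 0.127
```

```bash
python3 - <<'E'
from h import *
plan([.5445,-.1245,.12],1.4)
im,d=ctrl.get_image("side");np.savez("side1.npz",im=im,d=d)
x,y,w,h=280,165,100,100
cv2.imwrite("pics/hov.png",cv2.resize(im[y:y+h,x:x+w,::-1],(600,600),interpolation=cv2.INTER_CUBIC))
im,d=ctrl.get_image("top");cv2.imwrite("pics/hovt.png",im[150:300,250:450,::-1])
E
```

```text
t 5.2 pos [ 0.5444 -0.1216  0.1199] theta 1.43 F [-1.03  0.07 -2.33] w 12.1 J [-0.34  0.51  1.82 -0.    0.81 -0.36]
  rotvec [-0.0006  0.0017  0.0005] shift mm [ 0.   2.9 -0.1]
```

View pics/hov.png

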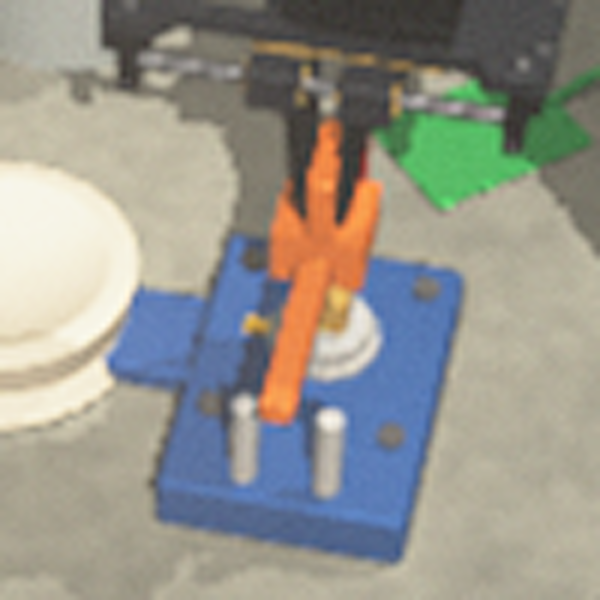

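View pics/hovt.png

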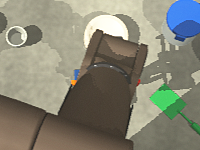

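The side view shows the key above the head, its arm (end at zoomed 280,410) heading between the posts. Now measuring the key's offset in hand.

```bash
python3 - <<'E'
from h import *
def ana(f,box,base,ys):
    z=np.load(f);im=z['im'];C=cloud("side",z['d']);hsv=cv2.cvtColor(im,cv2.COLOR_RGB2HSV)
    v,u=np.mgrid[:480,:640];H,S,Va=[hsv[:,:,i].astype(int) for i in range(3)]
    k=(u>box[0])&(u<box[2])&(v>box[1])&(v<box[3])&(H>4)&(H<16)&(S>170)
    Z=C[:,:,2]-base
    print(f,k.sum(),np.percentile(Z[k],[2,50,98]).round(4))
    a=k&(abs(Z-.016)<.007); P=ray("side",np.c_[u[a],v[a]],base+.016)
    P=P[P[:,1]>ys+.03]
    # row-wise mid lines: bin along y
    l=cv2.fitLine((P[:,:2]*1000).astype(np.float32),cv2.DIST_L2,0,.01,.01).ravel()
    t=np.arctan2(l[0],l[1]) if l[1]>0 else np.arctan2(-l[0],-l[1])
    print(" arm n",len(P),"lean",np.degrees(t).round(2),"pt",l[2:],"rect",cv2.minAreaRect((P[:,:2]*1000).astype(np.float32)))
    d=np.array([np.sin(t),np.cos(t)])
    s=P[:,:2]@d; print(" arm tip s",s.max(), "lateral of axis",(P[:,:2]@np.array([d[1],-d[0]])).mean()*1000, 'c from tip', )
    # block top
    b=k&(abs(Z-.026)<.004);P=ray("side",np.c_[u[b],v[b]],base+.026);print(" block n",len(P),P.mean(0),P.min(0),P.max(0))
    f_=k&(abs(Z-.060)<.006);P=ray("side",np.c_[u[f_],v[f_]],base+.060);print(" fin n",len(P),P.mean(0),P.min(0),P.max(0))
    # extreme tip centre
    lat=np.array([d[1],-d[0]]); 
    return
ana("side0.npz",(280,310,340,385),0,.224)
ana("side1.npz",(310,175,350,240),.0893,-.1216)
E
```

```text
side0.npz 584 [0.0068 0.0224 0.0623]
 arm n 185 lean 10.66 pt [530.8542 291.1607] rect ((530.626220703125, 289.6236267089844), (73.70421600341797, 13.498908042907715), 79.32813262939453)
 arm tip s 0.41959460259627795 lateral of axis 467.8647586360018 c from tip
 block n 149 [0.51461616 0.22628966 0.026     ] [0.4965662  0.20265431 0.026     ] [0.54086715 0.24451389 0.026     ]
 fin n 90 [0.51818335 0.22396239 0.06      ] [0.51002612 0.20215294 0.06      ] [0.52660811 0.24353277 0.06      ]
side1.npz 327 [0.0039 0.019  0.0627]
 arm n 107 lean -0.48 pt [544.79486  -54.324574] rect ((544.8502807617188, -52.55291748046875), (12.260459899902344, 77.71090698242188), 0.7892595529556274)
 arm tip s -0.018262938730682913 lateral of axis 544.318431835314 c from tip
 block n 77 [ 0.5406667  -0.11398129  0.1153    ] [ 0.52639185 -0.14100053  0.1153    ] [ 0.56467389 -0.09741796  0.1153    ]
 fin n 36 [ 0.54809799 -0.11546336  0.1493    ] [ 0.54127572 -0.13541725  0.1493    ] [ 0.55298151 -0.09905821  0.1493    ]
```

>>> {"name": "drive_tool", "arguments": {"series": [0,0,0,0,1,2,8,0,0,0,0,2.5,5,8,0,0,0,-0.2,3.5,9,8,0,0,0,-0.2,3.5,13,8,0,0,0,-0.2,3.5,17,8,0,0,0,-0.2,3.5,20,8,0,0,0,-0.2,3.5,22,8,0,0,0,-0.2,3.5,23.5,8,0,0,0,-0.2,3.5,24.5,8,0,0,0,-0.2,3.5,24.5,8], "grip_force": 45}}

```text
time: 6.13
eef_pos: [0.5451, -0.1261, 0.0965]
ee_rot: [0.0, 1.0, 0.012, 0.0]
force: [-1.8, -0.3, 2.7]
gripper_width: 0.123
```

```bash
python3 - <<'E'
from h import *
plan([.5445,-.125,.0786],1.4)
print(ctrl.sense()['ft_torque'])
im,d=ctrl.get_image("side");np.savez("side2.npz",im=im,d=d)
x,y,w,h=300,175,60,60
cv2.imwrite("pics/c2.png",cv2.resize(im[y:y+h,x:x+w,::-1],(600,600),interpolation=cv2.INTER_CUBIC))
E
```

```text
t 6.13 pos [ 0.5451 -0.1261  0.0965] theta 1.38 F [-1.78 -0.27  2.66] w 11.7 J [-0.35  0.55  1.84 -0.    0.75 -0.37]
  rotvec [ 0.0002 -0.0001 -0.0004] shift mm [-0.6 -1.1 17.9]
[ 0.01613813  0.25887395 -0.01650075]
```

View pics/c2.png

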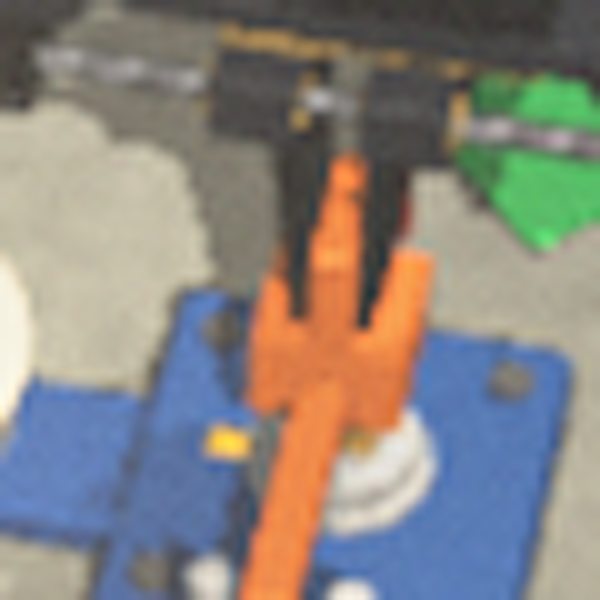

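>>> {"name": "drive_tool", "arguments": {"series": [0,0,0,-0.3,-0.4,0,8,0,0,0,-0.6,-0.7,0,8,0,0,0,-0.9,-1,0,8,0,0,0,-0.9,-1,0.5,8,0,0,0,-0.9,-1,1,8,0,0,0,-0.9,-1,1.5,8,0,0,0,-0.9,-1,2,8,0,0,0,-0.9,-1,2.5,8,0,0,0,-0.9,-1,2.5,8,0,0,0,-0.9,-1,2.5,8]}}

```text
time: 7.02
eef_pos: [0.5449, -0.1254, 0.0955]
ee_rot: [0.001, 1.0, 0.012, 0.001]
force: [-3.5, 0.1, 21.3]
gripper_width: 0.128
```

```bash
python3 - <<'E'
from h import *
plan([.5445,-.125,.0786],1.4)
print(ctrl.sense()['ft_torque'])
E
```

```text
t 7.02 pos [ 0.5449 -0.1254  0.0955] theta 1.38 F [-3.47  0.07 21.31] w 12.2 J [-0.34  0.55  1.84 -0.    0.75 -0.37]
  rotvec [ 0.0011 -0.0026 -0.0003] shift mm [-0.4 -0.4 16.9]
[-0.06732599  0.83462959  0.05022359]
```

>>> {"name": "drive_tool", "arguments": {"series": [0,0,0,0,0,-2,8,0,0,0,-0.4,0,-2,8,0,0,0,-0.8,0,-2,8,0,0,0,-0.8,0,-1.5,8,0,0,0,-0.8,0,-1,8,0,0,0,-0.8,0,-0.5,8,0,0,0,-0.8,0,-0.5,8,0,0,0,-1.2,0,-0.5,8,0,0,0,-1.6,0,-0.5,8,0,0,0,-1.6,0,-0.5,8]}}

```text
time: 7.85
eef_pos: [0.5424, -0.1252, 0.0941]
ee_rot: [0.0, 1.0, 0.012, -0.0]
force: [0.3, -0.7, -2.1]
gripper_width: 0.123
```

```bash
python3 - <<'E'
from h import *
plan([.5445,-.125,.0786],1.4)
print(ctrl.sense()['ft_torque'])
E
```

```text
t 7.85 pos [ 0.5424 -0.1252  0.0941] theta 1.37 F [ 0.32 -0.68 -2.14] w 11.7 J [-0.35  0.55  1.85 -0.    0.74 -0.37]
  rotvec [ 0.      0.0001 -0.0004] shift mm [ 2.1 -0.1 15.5]
[ 0.00168063 -0.10742108 -0.04792328]
```

It has entered: z is 2.5 mm below the contact height and the vertical force is back to the hanging weight only. Continuing down.

>>> {"name": "drive_tool", "arguments": {"series": [0,0,0,0,0,0.7,8,0,0,0,0,0,1.4,8,0,0,0,0,0,2.1,8,0,0,0,0,0,2.8,8,0,0,0,0,0,3.5,8,0,0,0,0,0,4.2,8,0,0,0,0,0,5,8,0,0,0,0,0,6,8,0,0,0,0,0,6,8,0,0,0,0,0,6,8]}}

```text
time: 8.68
eef_pos: [0.5425, -0.1252, 0.0881]
ee_rot: [0.0, 1.0, 0.012, -0.0]
force: [0.1, 0.4, -2.0]
gripper_width: 0.122
```

```bash
python3 - <<'E'
from h import *
plan([.5445,-.125,.0786],1.4)
print(ctrl.sense()['ft_torque'])
E
```

```text
t 8.68 pos [ 0.5425 -0.1252  0.0881] theta 1.37 F [ 0.14  0.4  -1.99] w 11.6 J [-0.35  0.56  1.85 -0.    0.73 -0.37]
  rotvec [ 0.      0.0001 -0.0005] shift mm [ 2.  -0.1  9.5]
[-0.0518584  -0.06725142  0.01035688]
```

>>> {"name": "drive_tool", "arguments": {"series": [0,0,0,0,0,1.5,8,0,0,0,0,0,3,8,0,0,0,0,0,4.5,8,0,0,0,0,0,6,8,0,0,0,0,0,7,8,0,0,0,0,0,8,8,0,0,0,0,0,9,8,0,0,0,0,0,9.7,8,0,0,0,0,0,9.7,8,0,0,0,0,0,9.7,8]}}

```text
time: 9.52
eef_pos: [0.5425, -0.1252, 0.0786]
ee_rot: [0.0, 1.0, 0.012, 0.0]
force: [-0.9, 1.5, 0.8]
gripper_width: 0.123
```

```bash
python3 - <<'E'
from h import *
plan([.5445,-.125,.0786],1.4)
print(ctrl.sense()['ft_torque'])
im,d=ctrl.get_image("side");np.savez("side3.npz",im=im,d=d)
x,y,w,h=280,165,100,100
cv2.imwrite("pics/c3.png",cv2.resize(im[y:y+h,x:x+w,::-1],(600,600),interpolation=cv2.INTER_CUBIC))
E
```

```text
t 9.52 pos [ 0.5425 -0.1252  0.0786] theta 1.37 F [-0.89  1.46  0.77] w 11.7 J [-0.35  0.57  1.86 -0.    0.71 -0.37]
  rotvec [ 0.0001 -0.0002 -0.0005] shift mm [ 2.  -0.1 -0. ]
[-0.00060025  0.08198551 -0.01924501]
```

View pics/c3.png

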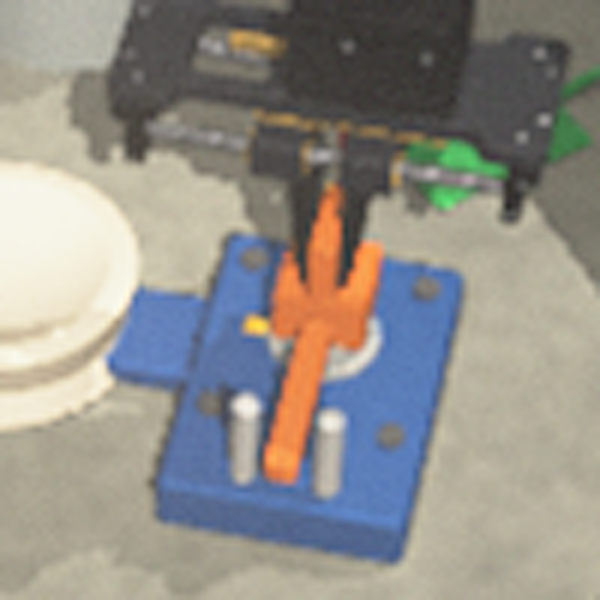

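The key is at full depth (z 0.0786, contact just felt) with its arm between the posts. A small press, then release and lift.

>>> {"name": "drive_tool", "arguments": {"series": [0,0,0,0,0,0.6,8,0,0,0,0,0,1.0,8,0,0,0,0,0,1.0,8,0,0,0,0,0,0,14,0,0,0,0,0,0,24,0,0,0,0,0,0,28,0,0,0,0,0,0,28,0,0,0,0,0,-10,28,0,0,0,0,0,-35,28,0,0,0,0,0,-55,28]}}

```text
time: 10.4
eef_pos: [0.5424, -0.1252, 0.1346]
ee_rot: [-0.0, 1.0, 0.012, -0.0]
force: [0.7, -0.2, -0.2]
gripper_width: 0.291
```

```bash
python3 - <<'E'
from h import *
plan([.549,-.2045,.14],0)
im,d=ctrl.get_image("side");np.savez("side4.npz",im=im,d=d)
x,y,w,h=280,165,100,100
cv2.imwrite("pics/c4.png",cv2.resize(im[y:y+h,x:x+w,::-1],(600,600),interpolation=cv2.INTER_CUBIC))
E
```

```text
t 10.4 pos [ 0.5424 -0.1252  0.1346] theta 1.37 F [ 0.67 -0.22 -0.16] w 27.7 J [-0.35  0.49  1.81 -0.    0.84 -0.37]
  rotvec [-0.0002  0.0008  0.024 ] shift mm [ 4.7 79.5 -5.4]
```

View pics/c4.png

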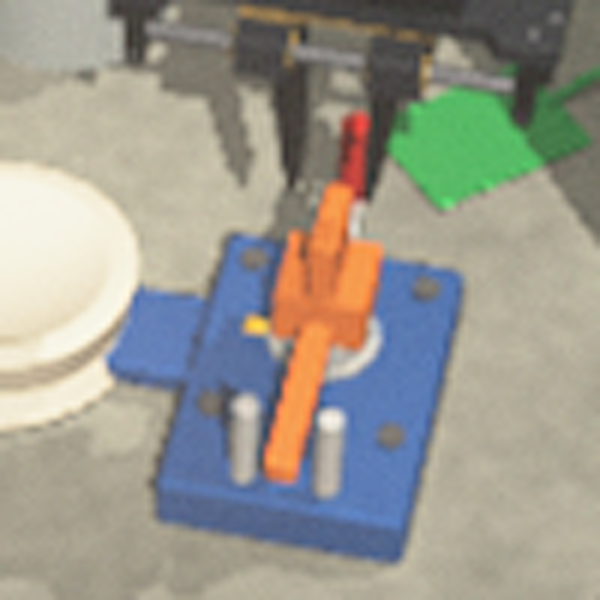

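Key still home after release. The red knob is at about (0.5475, -0.205). I'll straddle it with wide jaws.

>>> {"name": "drive_tool", "arguments": {"series": [0,0,0,1,25,-5,34,0,0,-0.02,2,55,-5,34,0,0,-0.035,3,75,-5,34,0,0,-0.035,3,80,0,34,0,0,-0.035,3,80,20,34,0,0,-0.035,3,80,40,34,0,0,-0.035,3,80,55,34,0,0,-0.035,3,80,70,34,0,0,-0.035,3,80,80,34,0,0,-0.035,3,80,82,34], "grip_force": 10}}

```text
time: 11.28
eef_pos: [0.5467, -0.2043, 0.0499]
ee_rot: [-0.001, 1.0, 0.029, -0.001]
force: [0.5, -0.6, 0.1]
gripper_width: 0.358
```

```bash
python3 - <<'E'
from h import *
plan([.5475,-.205,.053],3.4)
im,d=ctrl.get_image("side");np.savez("side5.npz",im=im,d=d)
x,y,w,h=280,145,100,100
cv2.imwrite("pics/c5.png",cv2.resize(im[y:y+h,x:x+w,::-1],(600,600),interpolation=cv2.INTER_CUBIC))
z=np.load("side4.npz");C=cloud("side",z['d']);hs=cv2.cvtColor(z['im'],cv2.COLOR_RGB2HSV)
v,u=np.mgrid[:480,:640];m=(hs[:,:,0]>4)&(hs[:,:,0]<16)&(hs[:,:,1]>170)&(u>320)&(u<345)&(v>190)&(v<250)
print("key z pct",np.percentile(C[m][:,2],[2,50,90,98]).round(4))
t=m&(abs(C[:,:,2]-.108)<.005);print(ray("side",np.c_[u[t],v[t]],.108).mean(0))
a=m&(abs(C[:,:,2]-.064)<.006);P=ray("side",np.c_[u[a],v[a]],.064);P=P[P[:,1]>-.09];print("arm",cv2.minAreaRect((P[:,:2]*1000).astype(np.float32)))
E
```

```text
t 11.28 pos [ 0.5467 -0.2043  0.0499] theta 3.38 F [ 0.54 -0.6   0.07] w 34.0 J [-0.47  0.64  1.81 -0.    0.69 -0.53]
  rotvec [-0.0013  0.0023 -0.0004] shift mm [ 0.7  0.7 -3.2]
key z pct [0.0526 0.071  0.1074 0.1107]
[ 0.54393271 -0.12343642  0.108     ]
arm ((543.1099243164062, -54.37092971801758), (12.212628364562988, 71.0306167602539), 1.6805367469787598)
```

View pics/c5.png

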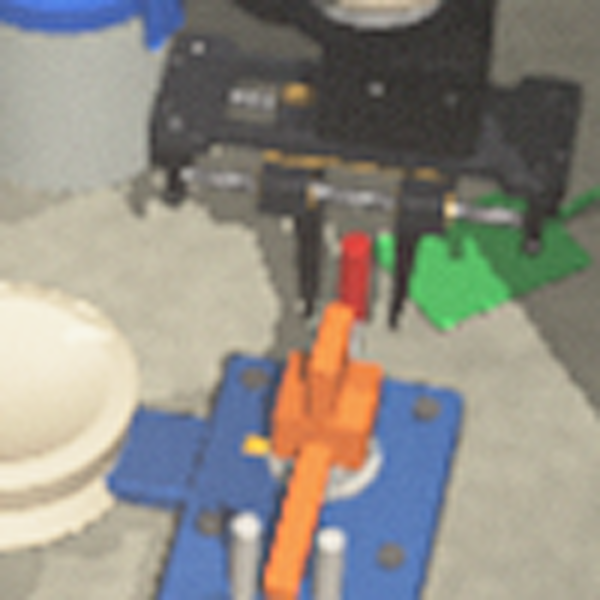

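Good straddle: the knob sits at zoomed (355,275) between the fingers. Key top z of about 0.108 confirms full depth. Narrowing the jaws and starting the clockwise swing.

>>> {"name": "drive_tool", "arguments": {"series": [0,0,0,0,0,-3,24,0,0,0,0,0,-3,19,0,0,0,0,0,-3,19,0,0,0.05,-4,-0.1,-3,19,0,0,0.1,-8,-0.4,-3,19,0,0,0.15,-12,-0.9,-3,19,0,0,0.2,-15.9,-1.6,-3,19,0,0,0.25,-19.8,-2.5,-3,19,0,0,0.3,-23.6,-3.6,-3,19,0,0,0.35,-27.4,-4.9,-3,19]}}

```text
time: 12.17
eef_pos: [0.5203, -0.2021, 0.0553]
ee_rot: [0.0, 0.989, -0.146, 0.001]
force: [1.7, 0.4, 1.0]
gripper_width: 0.199
```

```bash
cat >> h.py <<'E'
AX=np.array([.5425,-.1252])
def lev():
    s=ctrl.sense();r=s['eef_pos'][:2]-AX;R=np.linalg.norm(r);u=r/R
    tc=np.array([u[1],-u[0]]) # clockwise tangent
    print("t",round(s['time'],2),"R",round(R*1000,1),"lever cw from -y (rad)",round(np.arctan2(-r[0],-r[1]),3),"Ftan(resist)",round(-s['force'][:2]@tc,2),"Frad",round(s['force'][:2]@u,2),"Fz",s['force'][2].round(2),"w",round(s['gripper_width']*95.1,1))
E
python3 - <<'E'
from h import *
lev();plan([.5475,-.205,.053],3.4)
E
```

```text
t 12.17 R 80.1 lever cw from -y (rad) 0.282 Ftan(resist) 1.52 Frad -0.83 Fz 1.04 w 18.9
t 12.17 pos [ 0.5203 -0.2021  0.0553] theta -16.82 F [1.69 0.38 1.04] w 18.9 J [-0.49  0.61  1.87 -0.    0.66 -0.2 ]
  rotvec [ 0.0008 -0.0021 -0.3529] shift mm [26.9 -5.1  2.3]
```

>>> {"name": "drive_tool", "arguments": {"series": [0,0,0.03,-2.4,0,0,19,0,0,0.06,-4.8,-0.1,0,19,0,0,0.09,-7.2,-0.3,0,19,0,0,0.12,-9.6,-0.6,0,19,0,0,0.15,-12,-0.9,0,19,0,0,0.18,-14.3,-1.3,0,19,0,0,0.21,-16.7,-1.8,0,19,0,0,0.24,-19,-2.3,0,19,0,0,0.27,-21.3,-2.9,0,19,0,0,0.27,-21.3,-2.9,0,19]}}

```text
time: 13.0
eef_pos: [0.5005, -0.1931, 0.0552]
ee_rot: [0.0, 0.961, -0.278, 0.001]
force: [1.0, -0.3, -0.4]
gripper_width: 0.204
```

```bash
python3 - <<'E'
from h import *
lev();plan([.5475,-.205,.053],3.4)
im,d=ctrl.get_image("side");np.savez("side6.npz",im=im,d=d)
x,y,w,h=280,145,100,100
cv2.imwrite("pics/c6.png",cv2.resize(im[y:y+h,x:x+w,::-1],(600,600),interpolation=cv2.INTER_CUBIC))
E
```

```text
t 13.0 R 79.8 lever cw from -y (rad) 0.554 Ftan(resist) 0.98 Frad -0.3 Fz -0.42 w 19.4
t 13.0 pos [ 0.5005 -0.1931  0.0552] theta -32.23 F [ 0.99 -0.26 -0.42] w 19.4 J [-0.49  0.59  1.93 -0.    0.63  0.07]
  rotvec [ 5.000e-04 -1.800e-03 -6.218e-01] shift mm [ 46.1 -15.    2.3]
```

View pics/c6.png

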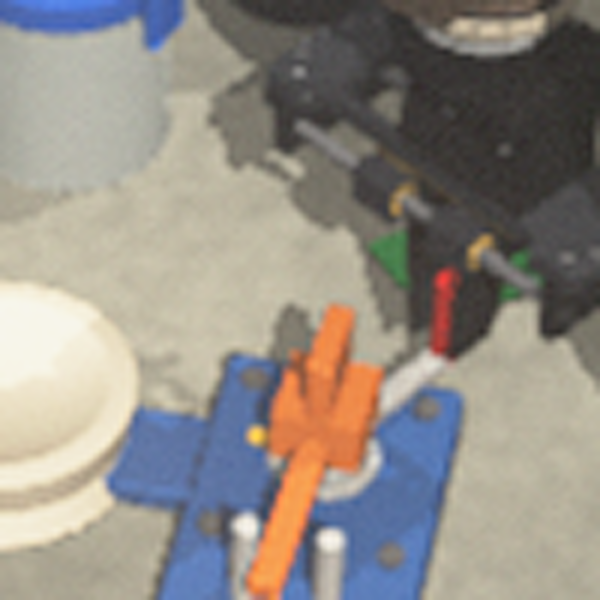

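The key's arm now leans on the left post, as expected, and the push is still about 1–1.5 N. Smaller steps from here.

>>> {"name": "drive_tool", "arguments": {"series": [0,0,0.0125,-1,0,0,19,0,0,0.025,-2,0,0,19,0,0,0.0375,-3,-0.1,0,19,0,0,0.05,-4,-0.1,0,19,0,0,0.0625,-5,-0.2,0,19,0,0,0.075,-6,-0.2,0,19,0,0,0.0875,-7,-0.3,0,19,0,0,0.1,-8,-0.4,0,19,0,0,0.1,-8,-0.4,0,19,0,0,0.1,-8,-0.4,0,19]}}

```text
time: 13.88
eef_pos: [0.4935, -0.1882, 0.0544]
ee_rot: [0.0, 0.946, -0.324, -0.0]
force: [0.9, -0.3, 1.2]
gripper_width: 0.199
```

```bash
python3 -c "
from h import *
lev()"
```

```text
t 13.88 R 79.8 lever cw from -y (rad) 0.66 Ftan(resist) 0.92 Frad -0.27 Fz 1.23 w 18.9
```

>>> {"name": "drive_tool", "arguments": {"series": [0,0,0.01,-0.8,0,0,19,0,0,0.02,-1.6,0,0,19,0,0,0.03,-2.4,0,0,19,0,0,0.04,-3.2,-0.1,0,19,0,0,0.05,-4,-0.1,0,19,0,0,0.06,-4.8,-0.1,0,19,0,0,0.07,-5.6,-0.2,0,19,0,0,0.08,-6.4,-0.3,0,19,0,0,0.08,-6.4,-0.3,0,19,0,0,0.08,-6.4,-0.3,0,19]}}

```text
time: 14.72
eef_pos: [0.4887, -0.1841, 0.0544]
ee_rot: [0.0, 0.932, -0.362, -0.0]
force: [0.6, -0.7, 0.8]
gripper_width: 0.2
```

```bash
python3 -c "
from h import *
lev()"
```

```text
t 14.72 R 79.8 lever cw from -y (rad) 0.74 Ftan(resist) 0.91 Frad 0.06 Fz 0.8 w 19.1
```

>>> {"name": "drive_tool", "arguments": {"series": [0,0,0.01,-0.8,0,0,19,0,0,0.02,-1.6,0,0,19,0,0,0.03,-2.4,0,0,19,0,0,0.04,-3.2,-0.1,0,19,0,0,0.05,-4,-0.1,0,19,0,0,0.06,-4.8,-0.1,0,19,0,0,0.07,-5.6,-0.2,0,19,0,0,0.08,-6.4,-0.3,0,19,0,0,0.08,-6.4,-0.3,0,19,0,0,0.08,-6.4,-0.3,0,19]}}

```text
time: 15.55
eef_pos: [0.4842, -0.1796, 0.0544]
ee_rot: [0.0, 0.917, -0.399, -0.0]
force: [0.3, -0.2, 1.1]
gripper_width: 0.201
```

```bash
python3 -c "
from h import *
lev()"
```

```text
t 15.55 R 79.7 lever cw from -y (rad) 0.82 Ftan(resist) 0.4 Frad -0.07 Fz 1.15 w 19.2
```

Edit , replacing
```

```
with
```

```

>>> {"name": "drive_tool", "arguments": {"series": [0,0,0.01,-0.8,0,0,19,0,0,0.02,-1.6,0,0,19,0,0,0.03,-2.4,0,0,19,0,0,0.04,-3.2,-0.1,0,19,0,0,0.05,-4,-0.1,0,19,0,0,0.06,-4.8,-0.1,0,19,0,0,0.07,-5.6,-0.2,0,19,0,0,0.08,-6.4,-0.3,0,19,0,0,0.08,-6.4,-0.3,0,19,0,0,0.08,-6.4,-0.3,0,19]}}

```text
time: 16.38
eef_pos: [0.48, -0.1747, 0.0544]
ee_rot: [0.0, 0.9, -0.435, -0.0]
force: [0.3, -0.8, 0.3]
gripper_width: 0.201
```

```bash
python3 -c "
from h import *
lev()
im,d=ctrl.get_image('side');np.savez('side7.npz',im=im,d=d)
x,y,w,h=280,145,100,100
cv2.imwrite('pics/c7.png',cv2.resize(im[y:y+h,x:x+w,::-1],(600,600),interpolation=cv2.INTER_CUBIC))"
```

```text
t 16.38 R 79.7 lever cw from -y (rad) 0.901 Ftan(resist) 0.77 Frad 0.28 Fz 0.31 w 19.1
```

View pics/c7.png

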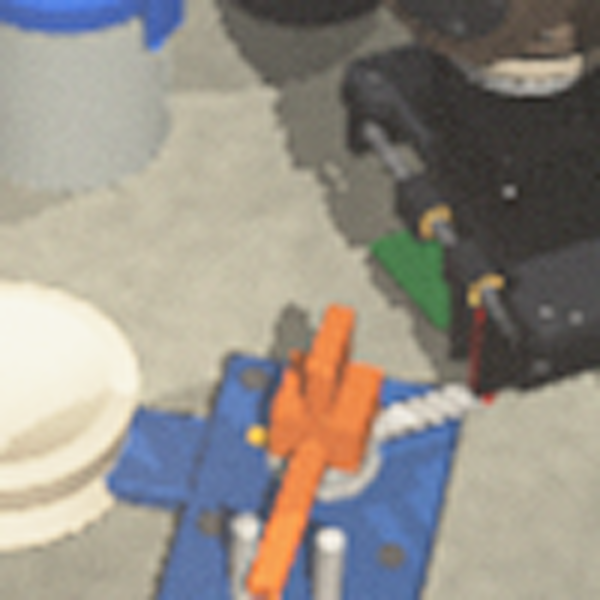

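The lever is following and still running free. The key hasn't moved further.

>>> {"name": "drive_tool", "arguments": {"series": [0,0,0.01,-0.8,0,0,19,0,0,0.02,-1.6,0,0,19,0,0,0.03,-2.4,0,0,19,0,0,0.04,-3.2,-0.1,0,19,0,0,0.05,-4,-0.1,0,19,0,0,0.06,-4.8,-0.1,0,19,0,0,0.07,-5.6,-0.2,0,19,0,0,0.08,-6.4,-0.3,0,19,0,0,0.08,-6.4,-0.3,0,19,0,0,0.08,-6.4,-0.3,0,19]}}

```text
time: 17.27
eef_pos: [0.4765, -0.1696, 0.0545]
ee_rot: [0.0, 0.882, -0.471, 0.0]
force: [1.2, -1.9, 0.4]
gripper_width: 0.197
```

```bash
python3 -c "
from h import *
lev()"
```

```text
t 17.27 R 79.5 lever cw from -y (rad) 0.978 Ftan(resist) 2.24 Frad 0.08 Fz 0.45 w 18.7
```

>>> {"name": "drive_tool", "arguments": {"series": [0,0,0.01,-0.8,0,0,19,0,0,0.02,-1.6,0,0,19,0,0,0.03,-2.4,0,0,19,0,0,0.04,-3.2,-0.1,0,19,0,0,0.05,-4,-0.1,0,19,0,0,0.06,-4.8,-0.1,0,19,0,0,0.06,-4.8,-0.1,0,19,0,0,0.06,-4.8,-0.1,0,19,0,0,0.06,-4.8,-0.1,0,19,0,0,0.06,-4.8,-0.1,0,19]}}

```text
time: 18.1
eef_pos: [0.4748, -0.1662, 0.0547]
ee_rot: [0.0, 0.867, -0.498, 0.001]
force: [3.7, -6.5, -0.8]
gripper_width: 0.2
```

```bash
python3 -c "
from h import *
lev()"
```

```text
t 18.1 R 79.2 lever cw from -y (rad) 1.026 Ftan(resist) 7.41 Frad 0.21 Fz -0.77 w 19.0
```

The jump is here: 7.4 N. Small steps now.

>>> {"name": "drive_tool", "arguments": {"series": [0,0,0.005,-0.4,0,0,19,0,0,0.01,-0.8,0,0,19,0,0,0.015,-1.2,0,0,19,0,0,0.02,-1.6,0,0,19,0,0,0.025,-2,0,0,19,0,0,0.03,-2.4,0,0,19,0,0,0.03,-2.4,0,0,19,0,0,0.03,-2.4,0,0,19,0,0,0.03,-2.4,0,0,19,0,0,0.03,-2.4,0,0,19]}}

```text
time: 18.93
eef_pos: [0.4738, -0.1644, 0.0548]
ee_rot: [0.0, 0.86, -0.511, 0.002]
force: [5.4, -7.4, -0.2]
gripper_width: 0.202
```

```bash
python3 -c "
from h import *
lev()"
```

```text
t 18.93 R 79.1 lever cw from -y (rad) 1.053 Ftan(resist) 9.09 Frad -1.03 Fz -0.24 w 19.2
```

>>> {"name": "drive_tool", "arguments": {"series": [0,0,0.006,-0.5,0,0,19,0,0,0.012,-1,0,0,19,0,0,0.018,-1.5,0,0,19,0,0,0.024,-2,0,0,19,0,0,0.03,-2.4,0,0,19,0,0,0.036,-2.8,0,0,19,0,0,0.04,-3.2,0,0,19,0,0,0.04,-3.2,0,0,19,0,0,0.04,-3.2,0,0,19,0,0,0.04,-3.2,0,0,19]}}

```text
time: 19.77
eef_pos: [0.4725, -0.1618, 0.0549]
ee_rot: [0.0, 0.85, -0.528, 0.002]
force: [5.8, -7.4, -0.4]
gripper_width: 0.201
```

```bash
python3 -c "
from h import *
lev()"
```

```text
t 19.77 R 78.9 lever cw from -y (rad) 1.089 Ftan(resist) 9.24 Frad -1.71 Fz -0.44 w 19.1
```

>>> {"name": "drive_tool", "arguments": {"series": [0,0,0.006,-0.5,0,0,19,0,0,0.012,-1,0,0,19,0,0,0.018,-1.5,0,0,19,0,0,0.024,-2,0,0,19,0,0,0.03,-2.4,0,0,19,0,0,0.03,-2.4,0,0,19,0,0,0.03,-2.4,0,0,19,0,0,0.03,-2.4,0,0,19,0,0,0.03,-2.4,0,0,19,0,0,0.03,-2.4,0,0,19]}}

```text
time: 20.6
eef_pos: [0.4716, -0.1598, 0.0549]
ee_rot: [0.0, 0.841, -0.54, 0.002]
force: [6.1, -8.5, -0.2]
gripper_width: 0.2
```

```bash
python3 -c "
from h import *
lev()
im,d=ctrl.get_image('side');np.savez('side8.npz',im=im,d=d)
x,y,w,h=280,145,100,100
cv2.imwrite('pics/c8.png',cv2.resize(im[y:y+h,x:x+w,::-1],(600,600),interpolation=cv2.INTER_CUBIC))
lev()"
```

```text
t 20.6 R 78.9 lever cw from -y (rad) 1.117 Ftan(resist) 10.31 Frad -1.77 Fz -0.23 w 19.1
t 20.65 R 78.9 lever cw from -y (rad) 1.117 Ftan(resist) 10.89 Frad -1.12 Fz -0.75 w 18.8
```

View pics/c8.png

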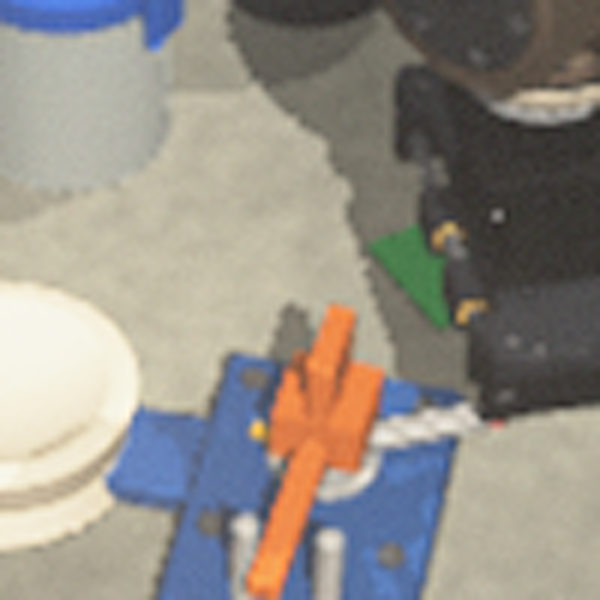

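About 10.6 N now, so the washer is at about 0.055 by force and 0.085 by angle since onset. One more small step takes it well inside the band.

>>> {"name": "drive_tool", "arguments": {"series": [0,0,0.005,-0.4,0,0,19,0,0,0.01,-0.8,0,0,19,0,0,0.015,-1.2,0,0,19,0,0,0.02,-1.6,0,0,19,0,0,0.025,-2,0,0,19,0,0,0.028,-2.2,0,0,19,0,0,0.028,-2.2,0,0,19,0,0,0.028,-2.2,0,0,19,0,0,0.028,-2.2,0,0,19,0,0,0.028,-2.2,0,0,19]}}

```text
time: 21.48
eef_pos: [0.4708, -0.1579, 0.0549]
ee_rot: [-0.0, 0.834, -0.552, 0.003]
force: [6.5, -10.2, -1.7]
gripper_width: 0.202
```

```bash
python3 -c "
from h import *
lev()"
```

```text
t 21.48 R 78.8 lever cw from -y (rad) 1.142 Ftan(resist) 12.0 Frad -1.65 Fz -1.71 w 19.2
```

12 N, so about 0.08 rad by force and 0.11 by angle: firmly tight and clear of the limit. Backing off, opening and lifting away.

>>> {"name": "drive_tool", "arguments": {"series": [0,0,0,2,0,0,22,0,0,0,4,0,0,28,0,0,0,4,0,0,32,0,0,0,4,0,0,32,0,0,0,4,0,-8,32,0,0,0,4,0,-30,32,0,0,0,4,0,-60,32,0,0,0,4,0,-95,32,0,0,0,4,0,-130,32,0,0,0,4,0,-150,32]}}

```text
time: 22.32
eef_pos: [0.4707, -0.1599, 0.2083]
ee_rot: [-0.0, 0.834, -0.552, 0.001]
force: [-1.1, 0.8, -0.3]
gripper_width: 0.341
```

```bash
python3 -c "
from h import *
plan([.35,-.35,.25],-60)"
```

```text
t 22.32 pos [ 0.4707 -0.1599  0.2083] theta -66.97 F [-1.1   0.83 -0.29] w 32.4 J [-0.46  0.32  1.88  0.    0.95  0.71]
  rotvec [-0.0017 -0.0022 -0.1217] shift mm [127.8 185.4 -41.8]
```

>>> {"name": "drive_tool", "arguments": {"series": [0,0,0,15,20,-10,32,0,0,0,30,43,-20,32,0,0,0,45,66,-30,32,0,0,0,60,90,-40,32,0,0,0,76,112,-40,32,0,0,0,92,135,-40,32,0,0,0,108,158,-40,32,0,0,0,120,175,-40,32,0,0,0,128,185,-40,32,0,0,0,128,185,-40,32]}}

```text
time: 23.15
eef_pos: [0.3494, -0.3514, 0.2446]
ee_rot: [0.0, 0.833, -0.553, -0.0]
force: [1.2, 0.4, -0.7]
gripper_width: 0.339
```

```bash
python3 - <<'E'
from h import *
o=[]
for n,(x,y,w,h) in {"side":(280,160,100,100),"top":(310,190,100,100)}.items():
    im,d=ctrl.get_image(n);np.savez(n+"9.npz",im=im,d=d);o.append(cv2.resize(im[y:y+h,x:x+w,::-1],(400,400),interpolation=cv2.INTER_CUBIC))
    C=cloud(n,d);hs=cv2.cvtColor(im,cv2.COLOR_RGB2HSV);v,uu=np.mgrid[:480,:640]
    m=(hs[:,:,0]>4)&(hs[:,:,0]<16)&(hs[:,:,1]>170)&(uu>=x)&(uu<x+w)&(v>=y)&(v<y+h)
    t=m&(abs(C[:,:,2]-.108)<.007);print(n,np.percentile(C[m][:,2],[2,50,98]).round(4),"fin",ray(n,np.c_[uu[t],v[t]],.108).mean(0).round(4), t.sum())
    P=ray(n,np.c_[uu[m],v[m]],.064);P=P[(P[:,1]>-.09)&(P[:,1]<0)];print("arm",cv2.minAreaRect((P[:,:2]*1000).astype(np.float32)))
    for s_ in(0,1):
        im0=np.load(n+"0.npz")
cv2.imwrite("pics/end.png",np.hstack(o))
E
```

```text
side [0.0529 0.0681 0.1098] fin [ 0.5446 -0.119   0.108 ] 45
arm ((547.4042358398438, -52.0467414855957), (75.58956146240234, 12.492361068725586), 86.43119812011719)
top [0.0579 0.0732 0.1133] fin [ 0.5435 -0.1251  0.108 ] 63
arm ((545.5431518554688, -55.815879821777344), (65.39998626708984, 11.576241493225098), 89.35760498046875)
```

View pics/end.png

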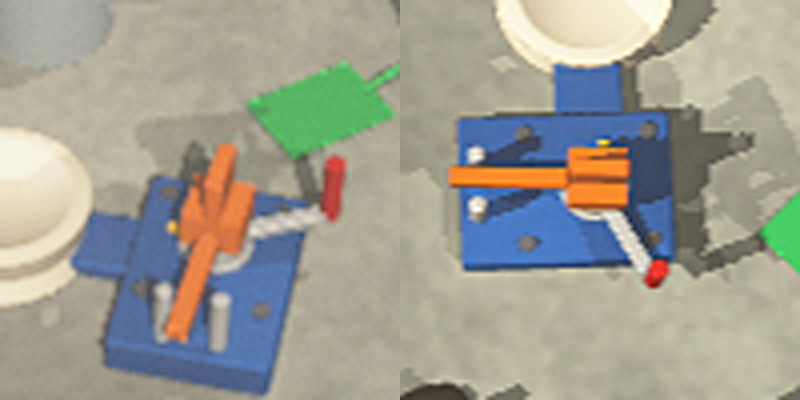

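```bash
python3 - <<'E'
from h import *
o=[]
for f in ("top0","top9","side0","side4","side7","side9"):
    n=f[:-1];z=np.load(f+".npz");im=z['im'];hs=cv2.cvtColor(im,cv2.COLOR_RGB2HSV).astype(int);v,u=np.mgrid[:480,:640]
    x,y,w,h=(345,215,25,25) if n=="top" else (312,205,25,25)
    m=(hs[:,:,0]>=20)&(hs[:,:,0]<34)&(hs[:,:,1]>120)&(hs[:,:,2]>140)&(u>=x)&(u<x+w)&(v>=y)&(v<y+h)
    hd={"top":np.array([.5438,-.1268]),"side":np.array([.545,-.1225])}[n]
    R=ray(n,np.c_[u[m],v[m]],.033)[:,:2]-hd
    R=R[np.hypot(*R.T)>.022]
    print(f,len(R),"mean mm",(R.mean(0)*1000).round(1),"r",np.hypot(*R.mean(0)).round(4),"cw angle",round(np.arctan2(-R.mean(0)[1],R.mean(0)[0]),3),(R*1000).round(0).tolist())
    if f in("top0","top9"): o.append(cv2.resize(im[y:y+h,x:x+w,::-1],(400,400),interpolation=cv2.INTER_NEAREST))
cv2.imwrite("pics/tab.png",np.hstack(o))
E
```

```text
top0 7 mean mm [30.1 -0.2] r 0.0301 cw angle 0.007 [[33.0, 2.0], [33.0, -1.0], [31.0, 2.0], [30.0, -1.0], [28.0, 2.0], [28.0, -1.0], [27.0, -4.0]]
top9 3 mean mm [32.4 -7.9] r 0.0333 cw angle 0.239 [[33.0, -7.0], [33.0, -10.0], [30.0, -7.0]]
side0 10 mean mm [ 25.7 -10.4] r 0.0277 cw angle 0.385 [[16.0, -38.0], [15.0, -34.0], [7.0, -25.0], [35.0, -2.0], [33.0, -3.0], [30.0, -4.0], [34.0, 1.0], [32.0, 1.0], [29.0, -0.0], [27.0, -1.0]]
side4 8 mean mm [30.8 -1.5] r 0.0309 cw angle 0.049 [[35.0, -2.0], [33.0, -3.0], [30.0, -4.0], [27.0, -4.0], [34.0, 1.0], [32.0, 1.0], [29.0, -0.0], [27.0, -1.0]]
side7 5 mean mm [32.2 -6. ] r 0.0327 cw angle 0.185 [[34.0, -10.0], [33.0, -6.0], [31.0, -7.0], [33.0, -3.0], [30.0, -4.0]]
side9 4 mean mm [32.5 -8.6] r 0.0336 cw angle 0.258 [[34.0, -10.0], [32.0, -11.0], [33.0, -6.0], [31.0, -7.0]]
```

View pics/tab.png

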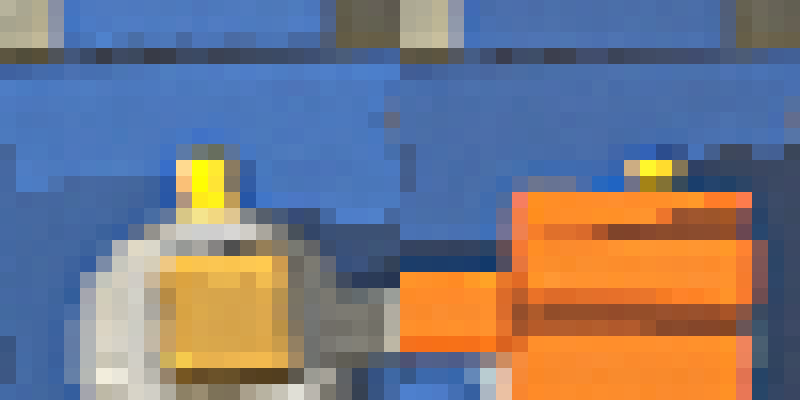

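```bash
python3 -c "
from rig import ctrl
print(ctrl.finish_job())"
```

```text
the job is handed in; nothing more can be done
None
```

I locked the levelling screw and handed the job in at about 23 s. No verdict was reported. The orange key is on the screw head, and the jam nut is tight at about 12 N on the handle.

- **Key:** It landed on the rim of the head at first, with about 24 N of press. I shifted it about 2 mm towards -x and it then slid down to full depth. The last images show the fin top at about 108 mm, as expected for fully home. The arm is between the posts, leaning on the +x post.
- **Nut:** The handle ran free at about 1–1.5 N, then the push jumped to 7–8 N. I stopped at 12 N, which makes the washer about 0.08 rad by force. Lever travel since the jump gives about 0.11 rad, and the change in the yellow tab's angle gives 0.07–0.09 rad. All three are within the firmly tight band.
- **Disagreements:** The tab has turned about 0.24–0.26 rad from its starting position. I put about 0.15–0.18 rad of that down to the screw creeping before the key's arm met the post, so it is not all tightening. The two cameras also differed by about 4 mm in y, so I used relative measurements and contact to line up.
- **Other things on the bench:** I felt no contact with any of them. I did not measure their positions again at the end. The arm was clear of everything when I handed in.

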